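# Mount a light-control board and rivet its duct cover

## Task

Set the green circuit board over the four barbed posts on the plywood panel and press it down until all four posts have clicked through; then fold the hinged duct cover fully shut. Then fasten the cover with every push rivet in the rack: put each one fully into a hole of its own in the cover (any hole will do) and only there push its center pin in flush. Leave the other things on the bench where they are.

Things in the scene. Friction and masses are not known exactly. Their poses are not given: they have to be found in the camera images.
- board_mid (a point): green circuit board, 124 (its x) x 80 (y) x 4 thick, about 120 g, flat on the bench at first; may go on either way round. Point: centre of its aluminium heat sink, 26 (x) x 44 (y) x 24 tall, where to grip it, at the board's middle, 16 above its underside. 10 mm square holes at x +-51, y +-29. Its top is clear for pressing at x +-30, y +-24. Fully home, this point is 16 above posts_mid
- posts_mid (a point): middle of the 4 white barbed posts (at x +-51, y +-29, tips 16 above this point) on the plywood panel (210 x 180 x 18, fixed). Point: 28 above the bench, at the board's underside when home on the posts' shoulders; z up. Stems 6.8 across, a sprung barb on each, facing out along x. The board first rests on the barbs about 8 higher; each corner needs some 10 N to snap past
- cover (a joint): hinged grey cover of the wiring duct beside the board posts: a plate 200 (along its hinge) x 50 x 4 thick; 0 is shut (level), 1.57 upright; the hinge is stiff, so it stays where it is left (1 to 2 N at its edge moves it)
- hinge_mid (a point): middle of the cover's hinge line, fixed, 36 above the bench, at half the cover's thickness; x runs along the hinge, y points across the duct to the posts, z up. The cover's free edge is 50 from this line. The outer face of the open cover, on top when shut, looks towards -y
- hole1 (a point): the centre, at the outer (upper) face, of square hole 1 of 4 in the cover, 16 x 16, 45 apart along the hinge, 24 from the hinge line; moves with the cover, 38 above the bench when shut; clear for 18 below the cover when shut
- hole2 (a point): the centre, at the outer (upper) face, of square hole 2 of 4 in the cover, 16 x 16, 45 apart along the hinge, 24 from the hinge line; moves with the cover, 38 above the bench when shut; clear for 18 below the cover when shut
- hole3 (a point): the centre, at the outer (upper) face, of square hole 3 of 4 in the cover, 16 x 16, 45 apart along the hinge, 24 from the hinge line; moves with the cover, 38 above the bench when shut; clear for 18 below the cover when shut
- hole4 (a point): the centre, at the outer (upper) face, of square hole 4 of 4 in the cover, 16 x 16, 45 apart along the hinge, 24 from the hinge line; moves with the cover, 38 above the bench when shut; clear for 18 below the cover when shut
- rack: a wooden rack, 190 x 50 x 30 tall, 600 g, loose on the bench, its row of four square holes 44 apart along its x; the rivets stand in it, the shank in a hole and the flange on the top
- rivet1_mid (a point): black push rivet, 30 g (may be absent), upright in the rack at first, z up: flange 26 across, 3 thick; on it a round collar 18 across, 7 tall, where to grip it; from it stands the grey center pin, 9 across, 10 proud; below, a shank 12 across, 18 long, tapered end. Point: on the axis, mid-collar, 6.5 above the flange's underside, so 6.5 above the hole's point when fully in the cover
- rivet2_mid (a point): black push rivet, 30 g (may be absent), upright in the rack at first, z up: flange 26 across, 3 thick; on it a round collar 18 across, 7 tall, where to grip it; from it stands the grey center pin, 9 across, 10 proud; below, a shank 12 across, 18 long, tapered end. Point: on the axis, mid-collar, 6.5 above the flange's underside, so 6.5 above the hole's point when fully in the cover
- rivet3_mid (a point): black push rivet, 30 g (may be absent), upright in the rack at first, z up: flange 26 across, 3 thick; on it a round collar 18 across, 7 tall, where to grip it; from it stands the grey center pin, 9 across, 10 proud; below, a shank 12 across, 18 long, tapered end. Point: on the axis, mid-collar, 6.5 above the flange's underside, so 6.5 above the hole's point when fully in the cover
- rivet4_mid (a point): black push rivet, 30 g (may be absent), upright in the rack at first, z up: flange 26 across, 3 thick; on it a round collar 18 across, 7 tall, where to grip it; from it stands the grey center pin, 9 across, 10 proud; below, a shank 12 across, 18 long, tapered end. Point: on the axis, mid-collar, 6.5 above the flange's underside, so 6.5 above the hole's point when fully in the cover
- rivet1_pin (a joint): how far that rivet's center pin is pushed in: 0 is up (10 mm proud), 0.010 flush with the collar; it takes about 6 N and stays where it is left
- rivet2_pin (a joint): how far that rivet's center pin is pushed in: 0 is up (10 mm proud), 0.010 flush with the collar; it takes about 6 N and stays where it is left
- rivet3_pin (a joint): how far that rivet's center pin is pushed in: 0 is up (10 mm proud), 0.010 flush with the collar; it takes about 6 N and stays where it is left
- rivet4_pin (a joint): how far that rivet's center pin is pushed in: 0 is up (10 mm proud), 0.010 flush with the collar; it takes about 6 N and stays where it is left
- tape_measure: a yellow tape measure, 62 x 36 x 58 tall, bystander
- sanding_block: a cork sanding block, 100 x 60 x 32 tall, bystander
- screwdriver: a screwdriver lying on the bench, bystander
- screw_pot: a small grey plastic pot, 70 across, 50 tall, bystander
- glue_bottle: a white glue bottle, 60 across, 170 tall, bystander
- bench_dog: a brass bench dog standing on the bench, 25 across, 42 tall, bystander
- offcut: a plywood offcut, 120 x 45 x 18 tall, bystander
Not all that is in view belongs to the job. There is more than one size of the part that bears board_mid; the job needs the smallest.

How it is judged:
By the outcome, as a careful person would: the job done as asked, in the order asked, and still so for the second after the job is handed in, with the robot touching nothing.
Of rivet1, rivet2, rivet3, rivet4 only 2 to 4 are there at a start; the rules pass over those that are not, and their reading is None.
At some moment in a run one of board, rack may be knocked a few centimetres aside while the robot is not near it.
It also fails if it takes over 210 s, if anything falls off the work surface, if the arm or the gripper's body presses on something with over 40 N, if the wrist force passes 120 N, or if a joint passes its speed limit or range.

## Robot

A 7-joint arm with a two-finger parallel gripper is mounted at the origin on the work surface. World frame = base frame: x ahead of the robot, y to its left, z up, the work surface at z = 0. Lengths are in mm, angles in rad, forces in N, time in s.
With the tool pointing down it reaches from about 425 to 875 mm from the base axis. Payload 8.4 kg.
Tool frame: the origin (TCP) lies midway between the tips of the shut fingers; the grasp point (between the pads) lies ctrl.grasp_offset behind it (ctrl.grasp_offset is the distance from the TCP to the grasp point, in mm); y points along the fingers, x is the direction in which the jaws open and shut, and the axes are right-handed (so a half turn about y gives the same grasp; the last joint's range is limited). The gripper opens to 87 mm and grips with 3 to 60 N. Pads are 19 mm wide; open, the fingers measure 117 mm over their backs; the gripper's body (75 mm by 190 mm) begins 51 mm behind the grasp point.
Start: joints at [1.022, 0.333, 0.04, 1.465, -0.013, 1.343, -0.059], TCP at [282.585, -585.328, 222.546] pointing down, gripper open.
Joint ranges: [-2.58, 2.58], [-0.38, 2.09], [-1.3, 1.39], [0.25, 2.4], [-1.5, 4.64], [0.08, 2.09], [-2.65, 2.65]. Speed limits (rad/s): [2.22, 2.22, 2.79, 2.79, 3.14, 3.14, 3.14].

## Interface

Orientations are given as [roll, pitch, yaw] about the fixed x, y, z axes, in that order (R = Rz(yaw) Ry(pitch) Rx(roll)).
In Python, from cell import monitor, cams, job, ctrl gives the robot as it stands. The module is installed in compiled form; this text tells all that it offers.
- The arm moves only by the tool step_arm, never from a script. Its argument "motion" is a list of rows, each a list of 5 numbers: the shift along the tool's x, y, z in cm, then the turn about the tool's y in degrees, then the finger opening in cm, from 0 to 8.7. In form: [[tx, ty, tz, spin, claw], ...]. A call has 1 to 5 rows; each row shifts and turns the commanded pose from where the row before left it, along the tool's axes as they then stand; what a row does not reach is not made up. A row lasts 1/10 s, in which the tool goes at most 50 mm and 8.59 degrees, less where a joint would pass 70% of its speed; a pose out of reach is approached as far as the arm can. A call with a gripper value outside its range is refused whole. The fingers move at their own pace and stop on an object; "squeeze" is the grip in N (left out, the last holds). Time passes only in rows, so rows that do not move let the fingers close. It gives the time, the measured TCP pose, the force and the opening at its end, in the units of the state.
- monitor.state(): the state, without advancing time (a new reading comes with each control period).
- cams.get_image(name): name is "side" or "top"; returns the picture (480x640x3 uint8, red, green, blue); there is no depth.
- cams.camera_info(name): a dict with "fx", "fy", "cx", "cy" (pixels), "R" (3x3) and "t" (3): a world point X has camera coordinates R X + t. Camera axes: x right, y down, z forward; pixel columns grow to the right and rows downward; lengths in mm; the calibration is good to about 2 mm. A picture is of the moment at which its call begins. camera_info takes no time and is no camera call.
- job.sign_off(): hands the job in, once; it reports no verdict.
The state is a dict: "time_s": time; "qpos": joint angles; "qd": joint speeds; "effort": joint torques, N m; "tool_pos": TCP position; "orientation": TCP orientation; "contact_force": force on the tool from outside, world axes, zero at the start; "wrist_torque": the same for the moment, N m; "grip_width": finger opening in mm.
Only numpy, scipy, OpenCV 4.12 (cv2) and the standard library are available. Lean on these libraries where they do the work, as an engineer would, in place of code of your own. Each camera call takes 0.05 s, during which the arm holds its last target. There are 200 camera calls.

## Working session

There is one attempt and no reset: what is moved stays moved. The work goes in short steps, Python scripts to look and compute and a tool call to move; the robot and the scene stay as the last step left them, time stands still between calls to the robot, and variables do not carry over. Pictures are saved under pics/ and viewed, about 12 in all and at most 16, crops included, and the job is handed in when it is done.

Besides the shell and the picture viewer there is one more tool, called after "Emit:" as name(argument=value, ...), one argument or row to a line, values as JSON. step_arm: Moves the arm, as the interface text tells. Its arguments: {"type":"object","properties":{"motion":{"type":"array","items":{"type":"array","items":{"type":"number"}}},"squeeze":{"type":"number"}},"required":["motion"]}

```bash
mkdir -p pics; python3 - <<'E'
from cell import monitor,cams,ctrl
import cv2
print(monitor.state()); print(ctrl.grasp_offset)
for n in("top","side"):
    im=cams.get_image(n); cv2.imwrite(f"pics/{n}0.png",im[:,:,::-1]); print(n,cams.camera_info(n))
E
```

```text
{'time_s': 0.0, 'qpos': array([ 1.02181045,  0.3338656 ,  0.03986849,  1.46627218, -0.01338979,
        1.34331708, -0.05852471]), 'qd': array([-4.63448238e-04, -4.80295769e-04, -7.36868769e-05,  1.08484763e-03,
       -3.58199288e-04,  7.06709928e-04,  1.27034186e-04]), 'effort': array([-6.72102578e-04, -6.56364512e+01,  1.33417524e+00, -4.03809071e+01,
       -6.01508492e-02,  4.45487921e-02,  1.65803458e-04]), 'tool_pos': array([ 282.36794399, -584.93568927,  221.68805628]), 'orientation': array([-1.5709114 ,  0.00159226, -1.12104516]), 'contact_force': array([ 0.86809243, -0.89698401,  0.11335035]), 'wrist_torque': array([-0.01967473, -0.05243991, -0.0618448 ]), 'grip_width': 86.76268416680216}
18.700000000000003
top {'fx': 550.451741871606, 'fy': 550.451741871606, 'cx': 327.8620784980671, 'cy': 239.89967953596604, 'R': array([[-0.0191349 , -0.99976013,  0.01065555],
       [-0.9939157 ,  0.01786467, -0.10868502],
       [ 0.10846859, -0.0126704 , -0.99401913]]), 't': array([-4.37003533e-01,  5.35142951e+02,  1.52714764e+03])}
side {'fx': 546.5067350519132, 'fy': 546.5067350519132, 'cx': 329.7393446360715, 'cy': 248.3326615313184, 'R': array([[-0.78725729, -0.61629546, -0.02014598],
       [-0.327936  ,  0.446127  , -0.83272365],
       [ 0.52219147, -0.64896118, -0.5533222 ]]), 't': array([423.15676485, 229.49768165, 945.57856224])}
```

View pics/top0.png

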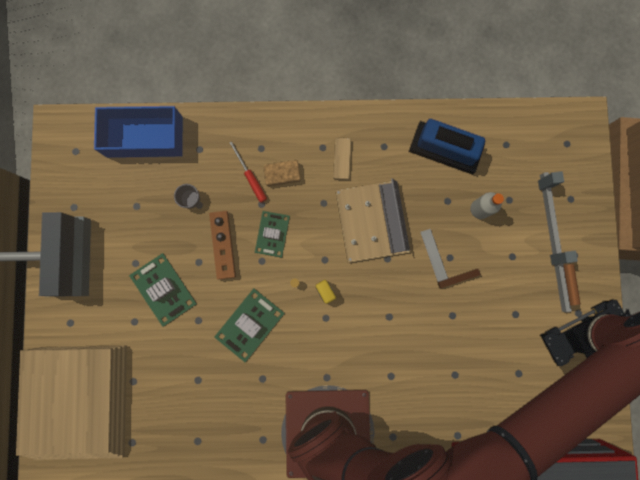

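View pics/side0.png

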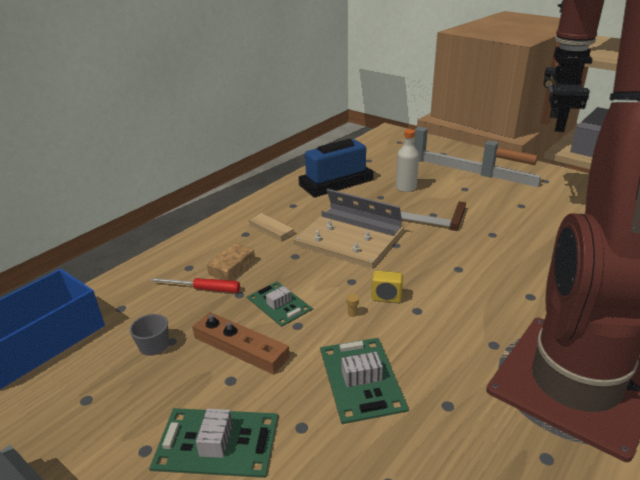

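The top view (columns run to -y, rows to -x) shows the smallest board at (272,233), the rack at (222,245) with two rivets in it, and the posts panel at (372,222) with the open cover at about (397,217). Next I'll measure these.

```bash
cat > h.py <<'E'
import cv2,numpy as np
from cell import cams,monitor
from scipy.optimize import least_squares
def shot(n,f=None,box=None,s=3):
    im=cams.get_image(n)[:,:,::-1].copy()
    if f:
        c=im if box is None else cv2.resize(im[box[1]:box[3],box[0]:box[2]],None,fx=s,fy=s,interpolation=cv2.INTER_CUBIC)
        cv2.imwrite("pics/"+f,c)
    return im
def ray(n,uv):
    c=cams.camera_info(n);R=np.array(c["R"]);t=np.array(c["t"])
    d=R.T@[(uv[0]-c["cx"])/c["fx"],(uv[1]-c["cy"])/c["fy"],1];return -R.T@t,d
def onz(n,uv,z):
    o,d=ray(n,uv);return o+d*(z-o[2])/d[2]
def proj(n,X):
    c=cams.camera_info(n);p=np.array(c["R"])@X+c["t"]
    return np.array([c["fx"]*p[0]/p[2]+c["cx"],c["fy"]*p[1]/p[2]+c["cy"]])
def tri(a,b):
    (o,d),(p,e)=ray("top",a),ray("side",b)
    s=np.linalg.lstsq(np.c_[d,-e],p-o,rcond=None)[0]
    P,Q=o+d*s[0],p+e*s[1];return (P+Q)/2,np.linalg.norm(P-Q)
def greens(im):
    h=cv2.cvtColor(im,cv2.COLOR_BGR2HSV);m=cv2.inRange(h,(45,60,30),(90,255,255))
    m=cv2.morphologyEx(m,cv2.MORPH_CLOSE,np.ones((5,5)))
    return [cv2.convexHull(c) for c in cv2.findContours(m,0,1)[0] if cv2.contourArea(c)>200]
def rect(n,hull,z):
    P=np.array([onz(n,p[0]+0.0,z)[:2] for p in hull],np.float32);return cv2.minAreaRect(P)
E
python3 - <<'E'
from h import *
t=cv2.imread("pics/top0.png");s=cv2.imread("pics/side0.png")
for n,im in(("top",t),("side",s)):
    for c in greens(im): print(n,rect(n,c,4))
cv2.imwrite("pics/c1.png",cv2.resize(t[170:290,200:420],None,fx=3.6,fy=3.6,interpolation=2))
cv2.imwrite("pics/c2.png",cv2.resize(s[180:380,190:410],None,fx=3,fy=3,interpolation=2))
E
```

```text
top ((301.1585998535156, 215.95938110351562), (111.492431640625, 173.90771484375), 50.31214904785156)
top ((405.29022216796875, 461.1869812011719), (174.46383666992188, 111.97840881347656), 33.717159271240234)
top ((558.5562133789062, 149.76058959960938), (76.99005889892578, 120.89447021484375), 78.6676025390625)
side ((402.28826904296875, 460.7206726074219), (176.2276611328125, 115.62179565429688), 33.54023742675781)
side ((297.6277770996094, 216.33056640625), (113.79898071289062, 177.88671875), 50.25629806518555)
side ((553.5133666992188, 151.02130126953125), (79.73558044433594, 124.48641204833984), 78.91790008544922)
```

View pics/c1.png

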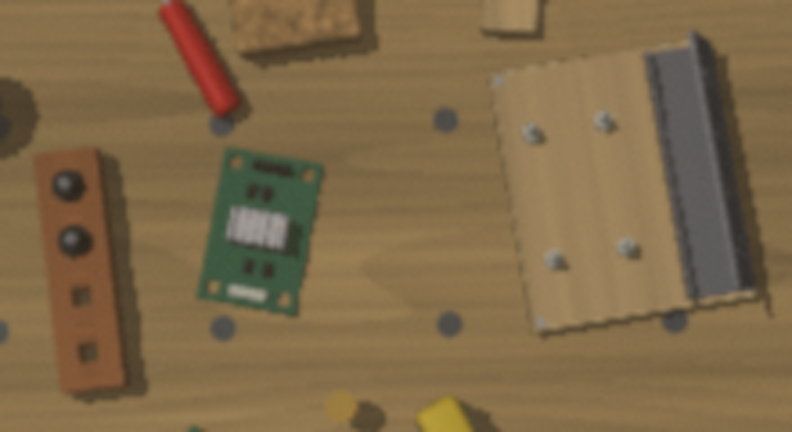

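View pics/c2.png

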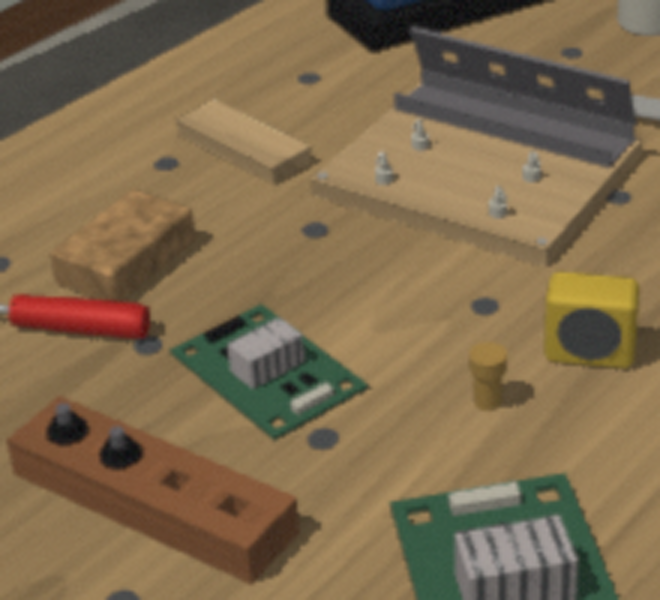

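Two rivets are present, both at the far end of the rack. The posts sit at crop-1 pixels (532,133), (604,121), (555,260) and (628,247), and the cover stands upright on the -y side.

```bash
python3 - <<'E'
from h import *
t=cv2.imread("pics/top0.png");s=cv2.imread("pics/side0.png")
T=lambda p:np.array(p)/3.6+[200,170]
S=lambda p:np.array(p)/3+[190,180]
def pr(l,a,b):
    P,e=tri(T(a),S(b));print(l,P.round(1),"gap",round(e,1))
for a,b in zip([(532,133),(604,121),(555,260),(628,247)],[(382,153),(419,120),(498,187),(532,153)]):
    pr("post",a,b); print("  z44 top",onz("top",T(a),42)[:2].round(1),"side",onz("side",S(b),44)[:2].round(1))
for a,b in zip([(66,184),(73,240)],[(63,408),(116,430)]):
    pr("rivet",a,b);print("  z50",onz("top",T(a),45)[:2].round(1),onz("side",S(b),50)[:2].round(1))
# rack holes
for a,b in zip([(81,295),(88,352)],[(175,479),(235,504)]): pr("rackhole",a,b);print("  z30",onz("top",T(a),30)[:2].round(1),onz("side",S(b),30)[:2].round(1))
pr("cover top +x",(695,36),(413,31)); pr("cover top -x",(752,290),(630,82))
hs=[(452,57),(498,69),(547,81),(596,94)]
E
```

```text
post [626.6 -68.   41.6] gap 0.7
  z44 top [626.2 -68.2] side [624.4 -65. ]
post [ 634.7 -125.1   41.8] gap 0.2
  z44 top [ 634.8 -125. ] side [ 632.3 -122.2]
post [525.9 -84.   40. ] gap 0.2
  z44 top [525.8 -83.8] side [522.3 -79. ]
post [ 534.9 -141.7   38.5] gap 1.0
  z44 top [ 534.9 -141. ] side [ 529.4 -134.5]
rivet [591.4 295.4  46.8] gap 0.3
  z50 [591.8 295.8] [588.1 297.6]
rivet [547.7 290.   47.6] gap 0.7
  z50 [547.8 290.3] [545.8 291.9]
rackhole [505.4 286.2  27.7] gap 2.8
  z30 [506.2 286.7] [502.1 287.1]
rackhole [460.4 280.4  28.2] gap 3.2
  z30 [461.5 281.2] [457.6 280.8]
cover top +x [ 694.2 -194.1   75.7] gap 0.1
cover top -x [ 498.6 -230.4   74.1] gap 4.3
```

Emit:
step_arm(
  motion=[
    [0,0,5,0,8.7],
    [0,0,5,0,8.7],
    [0,0,5,0,8.7],
    [0,0,5,0,8.7],
    [0,0,5,0,8.7],
  ],
  squeeze=20,
)

```text
time_s: 0.6
tool_pos: [509.1, -475.5, 222.2]
orientation: [-1.571, 0.001, -1.121]
contact_force: [0.2, -1.3, 0.5]
grip_width: 86.9
```

Emit:
step_arm(
  motion=[
    [-4.4,0,2.2,-8.5,8.7],
    [-4.0,0,2.8,-8.5,8.7],
    [-3.6,0,3.4,-8.5,8.7],
    [-3.0,0,3.9,-8.5,8.7],
    [-2.4,0,4.3,-8.5,8.7],
  ],
)

```text
time_s: 1.1
tool_pos: [511.0, -228.6, 222.2]
orientation: [-1.571, 0.001, -0.373]
contact_force: [0.3, -1.1, -0.1]
grip_width: 87.3
```

Emit:
step_arm(
  motion=[
    [-1.7,0,4.6,-8.5,8.7],
    [-1.0,0,4.8,-2,8.7],
    [-1.0,0,4.8,0,8.7],
    [-1.0,0,4.8,0,8.7],
    [-1.0,0,4.8,0,8.7],
  ],
)

```text
time_s: 1.6
tool_pos: [512.0, 16.3, 222.4]
orientation: [-1.571, 0.0, -0.196]
contact_force: [0.4, -0.8, 0.1]
grip_width: 87.2
```

Emit:
step_arm(
  motion=[
    [0.6,2,4.6,0,8.7],
    [0.6,2,4.6,0,8.7],
    [0.6,2,4.6,0,8.7],
    [0,4.5,0.2,0,7],
    [0,4.5,0,0,6],
  ],
)

```text
time_s: 2.1
tool_pos: [557.2, 149.3, 72.0]
orientation: [-1.569, -0.001, -0.193]
contact_force: [0.3, -1.0, -0.3]
grip_width: 77.6
```

```bash
python3 - <<'E'
from h import *
shot("side","a1.png",(200,200,400,350),4)
E
```

```text
(no output)
```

View pics/a1.png

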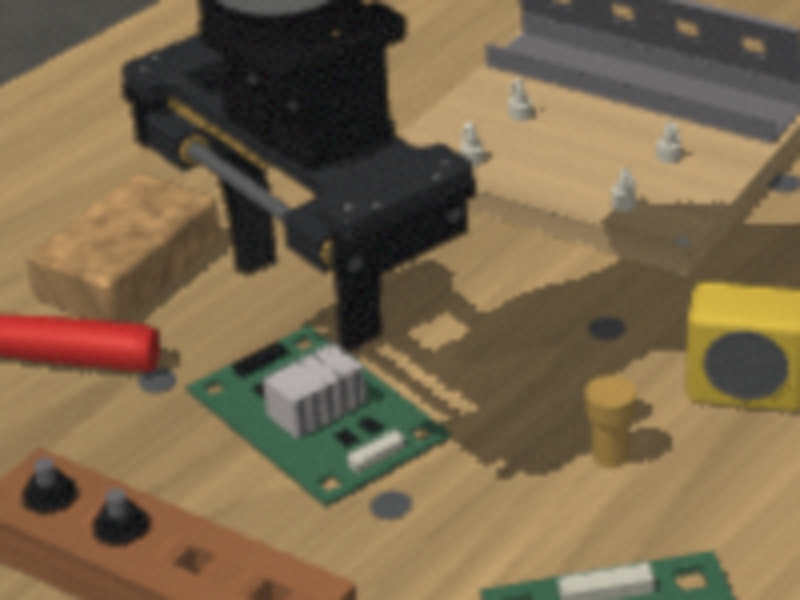

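The board hasn't moved (heat sink at crop (315,390)), and the finger tips are at about crop (250,270) and (360,340). I'll check that against the projected TCP.

```bash
python3 - <<'E'
from h import *
p=monitor.state()["tool_pos"];print(p,(proj("side",p)-200)*4)
for z in(72,16):print((proj("side",np.r_[p[:2],z])-200)*4)
E
```

```text
[552.54044021 146.43270335  64.0208038 ] [314.21059774 312.79871808]
[313.06856393 300.06492584]
[320.89521399 387.33286363]
```

Emit:
step_arm(
  motion=[
    [0,0,0,0,6],
    [0,0,0,0,6],
    [0,0,0,0,6],
  ],
)

```text
time_s: 2.45
tool_pos: [558.7, 147.1, 75.9]
orientation: [-1.569, -0.004, -0.197]
contact_force: [-0.1, 0.3, 0.9]
grip_width: 60.7
```

Emit:
step_arm(
  motion=[
    [0,0,0,0,6],
    [0,0,0,0,6],
    [0,0,0,0,6],
    [0,0,0,0,6],
  ],
)

```text
time_s: 2.85
tool_pos: [557.1, 146.9, 73.5]
orientation: [-1.571, -0.0, -0.196]
contact_force: [-0.5, -0.1, -0.2]
grip_width: 60.0
```

Emit:
step_arm(
  motion=[
    [0,2.5,0.3,0,6],
    [0,2,0,0,6],
    [0,1.2,0,0,6],
    [0,0.7,0,0,6],
    [0,0.2,0,0,6],
  ],
)

```text
time_s: 3.35
tool_pos: [557.4, 149.8, 6.7]
orientation: [-1.571, 0.001, -0.196]
contact_force: [-0.1, -0.8, 0.5]
grip_width: 60.1
```

Emit:
step_arm(
  motion=[
    [0,0,0,0,6],
    [0,0,0,0,4],
    [0,0,0,0,2],
    [0,0,0,0,2],
    [0,0,0,0,2],
  ],
  squeeze=25,
)

```text
time_s: 3.85
tool_pos: [557.8, 149.9, 7.5]
orientation: [-1.571, -0.0, -0.196]
contact_force: [0.1, 0.6, 0.4]
grip_width: 35.8
```

Emit:
step_arm(
  motion=[
    [0,0,0,0,2],
    [0,0,0,0,2],
    [0,0,0,0,2],
  ],
)

```text
time_s: 4.15
tool_pos: [557.7, 149.9, 7.3]
orientation: [-1.571, -0.0, -0.196]
contact_force: [-0.6, 0.2, 1.1]
grip_width: 26.0
```

Emit:
step_arm(
  motion=[
    [0,-2,0,0,2],
    [0,-3,0,0,2],
    [0,-3,0,0,2],
    [0.7,-1.5,-2.5,0,2],
    [1.2,0,-4,0,2],
  ],
)

```text
time_s: 4.65
tool_pos: [564.7, 85.4, 105.0]
orientation: [-1.568, -0.004, -0.191]
contact_force: [0.5, -0.6, -1.5]
grip_width: 25.6
```

Emit:
step_arm(
  motion=[
    [1.2,0,-4,0,2],
    [1.2,0,-4,0,2],
    [1.1,0,-4,0,2],
    [1.1,0,-4,0,2],
    [0.67,0,-2,0,2],
  ],
)

```text
time_s: 5.15
tool_pos: [579.5, -109.3, 101.8]
orientation: [-1.573, 0.001, -0.2]
contact_force: [0.2, -0.2, -0.8]
grip_width: 25.9
```

Emit:
step_arm(
  motion=[
    [0,0,0,-6,2],
    [0,0,0,-6,2],
    [0,0,0,-5,2],
    [0,0,0,-3.1,2],
    [0,0,0,0,2],
  ],
)

```text
time_s: 5.65
tool_pos: [579.9, -104.4, 101.8]
orientation: [-1.57, 0.001, 0.156]
contact_force: [0.1, 0.0, -1.8]
grip_width: 25.8
```

Emit:
step_arm(
  motion=[
    [0,0,0,0,2],
    [0,0,0,0,2],
    [0,0,0,0,2],
    [0,0,0,0,2],
    [0,0,0,0,2],
  ],
)

```text
time_s: 6.15
tool_pos: [580.3, -104.3, 102.2]
orientation: [-1.571, -0.0, 0.155]
contact_force: [-0.7, 0.1, -0.9]
grip_width: 25.6
```

```bash
python3 - <<'E'
from h import *
print(monitor.state()["tool_pos"],monitor.state()["orientation"])
t=shot("top","t2.png",(310,165,430,285),4.9);s=shot("side","s2.png",(280,160,420,280),5)
for n,im in(("top",t),("side",s)):
    for c in greens(im): 
        r=rect(n,c,94);
        if r[0][1]<80: print(n,r)
E
```

```text
[ 580.25341101 -104.34293484  102.1925977 ] [-1.57078173e+00 -5.89786223e-05  1.54636031e-01]
side ((580.7079467773438, -108.23033905029297), (124.44680786132812, 82.05046844482422), 8.236275672912598)
```

View pics/s2.png

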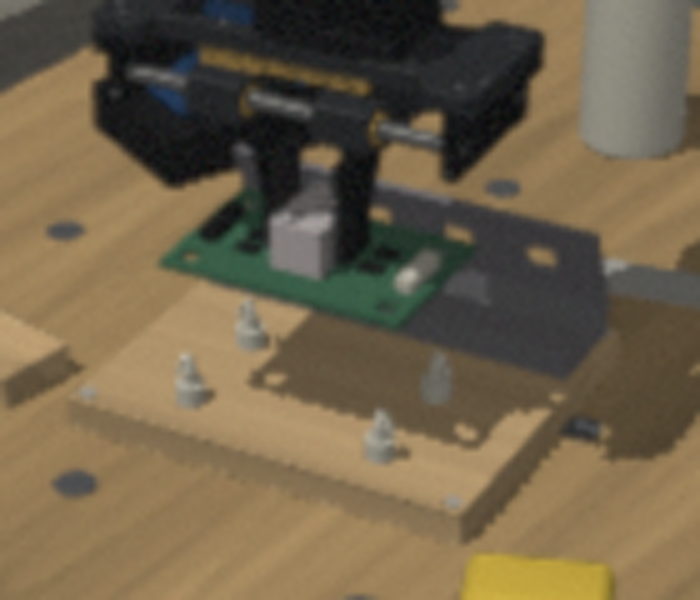

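```bash
python3 - <<'E'
from h import *
def blobs(im,box):
    x0,y0,x1,y1=box;h=cv2.cvtColor(im[y0:y1,x0:x1],cv2.COLOR_BGR2HSV)
    m=((h[...,1]<70)&(h[...,2]>95)).astype(np.uint8)
    n,l,st,c=cv2.connectedComponentsWithStats(m)
    return [(c[i]+[x0,y0],st[i,:5]+[x0,y0,0,0,0]) for i in range(1,n) if 6<st[i,4]<120]
t=cv2.imread("pics/top0.png");s=cv2.imread("pics/side0.png")
for n,im,b in(("top",t,(340,190,384,250)),("side",s,(300,210,380,256))):
    print(n)
    for c,st in blobs(im,b):
        print(c.round(1),st,onz(n,c,31)[:2].round(1),"tip",onz(n,(c[0],st[1]+.5),44)[:2].round(1))
im=shot("side")
for c in greens(im):
    for z in (97,99):
        r=rect("side",c,z)
        if r[0][1]<50: print(z,r)
E
```

```text
top
[367. 203.] [365 201   5   5  21] [ 638.5 -123.8] tip [ 640.5 -122.8]
[347.1 206.5] [345 204   5   6  22] [629.4 -66.9] tip [632.9 -66.3]
[373.3 238.1] [371 236   6   5  22] [ 537.5 -139. ] tip [ 540.7 -137.8]
[353.2 241.4] [351 239   5   6  21] [529.2 -81.8] tip [533.3 -81.2]
side
[329.3 225. ] [327 220   6  10  46] [ 631.9 -119.7] tip [ 631.6 -119.7]
[317.2 236.4] [315 231   6  11  52] [622.8 -61.8] tip [623.2 -63.1]
[366.7 235.7] [364 230   6  11  51] [ 530.1 -133.6] tip [ 531.8 -135.5]
[355.6 247.5] [353 242   6  11  52] [521.9 -77. ] tip [522.6 -77.9]
97 ((577.5945434570312, -104.32927703857422), (123.8326644897461, 82.99988555908203), 8.280675888061523)
99 ((575.4759521484375, -101.52865600585938), (123.43697357177734, 82.73462677001953), 8.280647277832031)
```

View pics/t2.png

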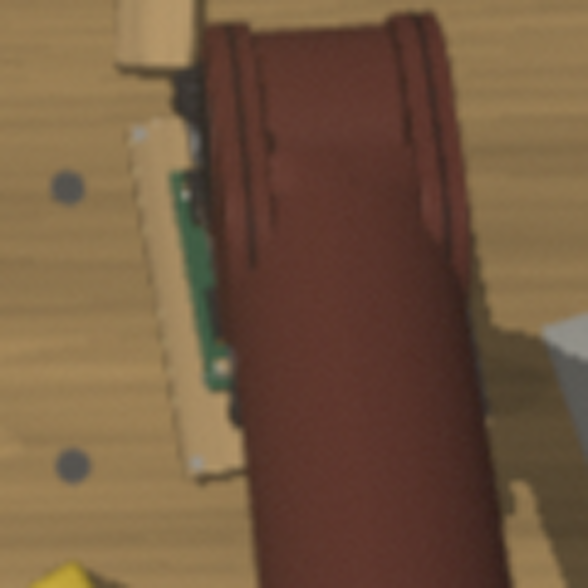

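The side view shows the board held level about 50 mm above the posts, and in the top view the arm hides it. I'll lower it to just above the post tips and compare there.

Emit:
step_arm(
  motion=[
    [0.15,1.5,0.2,0,2],
    [0,1.5,0,0,2],
    [0,1,0,0,2],
    [0,0.6,0,0,2],
    [0,0,0,0,2],
  ],
)

```text
time_s: 6.8
tool_pos: [580.5, -102.1, 54.7]
orientation: [-1.57, 0.002, 0.155]
contact_force: [-0.5, -0.4, -1.9]
grip_width: 25.5
```

Emit:
step_arm(
  motion=[
    [0,0,0,0,2],
    [0,0,0,0,2],
    [0,0,0,0,2],
    [0,0,0,0,2],
  ],
)

```text
time_s: 7.2
tool_pos: [581.7, -102.3, 56.6]
orientation: [-1.571, -0.001, 0.155]
contact_force: [-0.7, 0.9, -1.7]
grip_width: 25.8
```

```bash
python3 - <<'E'
from h import *
print(monitor.state()["tool_pos"])
im=shot("side","s3.png",(300,200,390,260),8.8)
for c in greens(im):
    r=rect("side",c,51.7)
    if r[0][1]<50:
        print(r); q=cv2.approxPolyDP(c,2.5,True)[:,0]; print(q.tolist(),[onz("side",p+0.,51.7)[:2].round(1).tolist() for p in q])
E
```

```text
[ 581.65228362 -102.276185     56.62129307]
((578.3345947265625, -101.19615936279297), (123.01654815673828, 82.90299224853516), 8.936707496643066)
[[312, 229], [328, 215], [372, 226], [358, 242]] [[632.1, -55.0], [642.2, -128.5], [526.3, -149.1], [512.5, -73.2]]
```

View pics/s3.png

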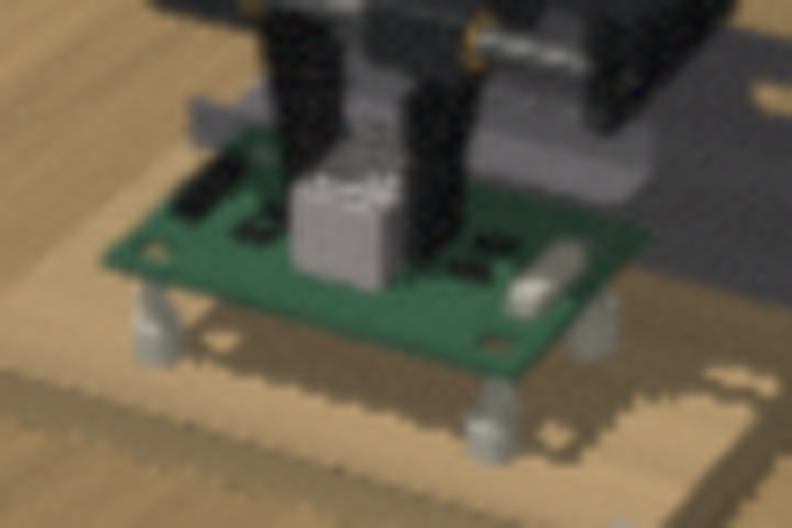

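The hole at crop (157,248) and the one at (495,343) line up with their post tips to about 1 mm. I'll go down gently and watch the force.

Emit:
step_arm(
  motion=[
    [0,0.3,0,0,2],
    [0,0.3,0,0,2],
    [0,0.2,0,0,2],
    [0,0,0,0,2],
    [0,0,0,0,2],
  ],
)

```text
time_s: 7.75
tool_pos: [581.6, -102.1, 48.2]
orientation: [-1.571, -0.0, 0.155]
contact_force: [1.7, 0.8, -1.2]
grip_width: 26.0
```

Emit:
step_arm(
  motion=[
    [0,0.2,0,0,2],
    [0,0.2,0,0,2],
    [0,0.1,0,0,2],
    [0,0,0,0,2],
    [0,0,0,0,2],
  ],
)

```text
time_s: 8.25
tool_pos: [582.2, -102.2, 43.7]
orientation: [-1.571, -0.002, 0.155]
contact_force: [3.1, 0.7, 4.2]
grip_width: 25.8
```

Emit:
step_arm(
  motion=[
    [0.07,0,0.03,0,2],
    [0,0.1,0,0,2],
    [0,0.2,0,0,2],
    [0,0.2,0,0,2],
    [0,0,0,0,2],
  ],
  squeeze=55,
)

```text
time_s: 8.75
tool_pos: [581.8, -102.4, 37.8]
orientation: [-1.571, 0.0, 0.154]
contact_force: [5.1, -1.0, -5.1]
grip_width: 25.6
```

Emit:
step_arm(
  motion=[
    [0.05,0.1,0,0,2],
    [0,0.2,0,0,2],
    [0,0.2,0,0,2],
    [0,0,0,0,2],
    [0,0,0,0,2],
  ],
)

```text
time_s: 9.25
tool_pos: [582.5, -102.3, 35.1]
orientation: [-1.572, 0.0, 0.154]
contact_force: [-7.0, -1.4, 23.6]
grip_width: 25.4
```

Emit:
step_arm(
  motion=[
    [0,0.2,0,0,2],
    [0,0.2,0,0,2],
    [0,0.1,0,0,2],
    [0,0,0,0,2],
    [0,0,0,0,2],
  ],
)

```text
time_s: 9.75
tool_pos: [582.6, -102.3, 34.8]
orientation: [-1.574, 0.001, 0.154]
contact_force: [-28.1, 0.7, 72.5]
grip_width: 25.8
```

```bash
python3 - <<'E'
from h import *
print(monitor.state()["contact_force"])
shot("side","s4.png",(300,200,390,260),8.8)
E
```

```text
[-28.14028144   0.67654268  72.53858423]
```

View pics/s4.png

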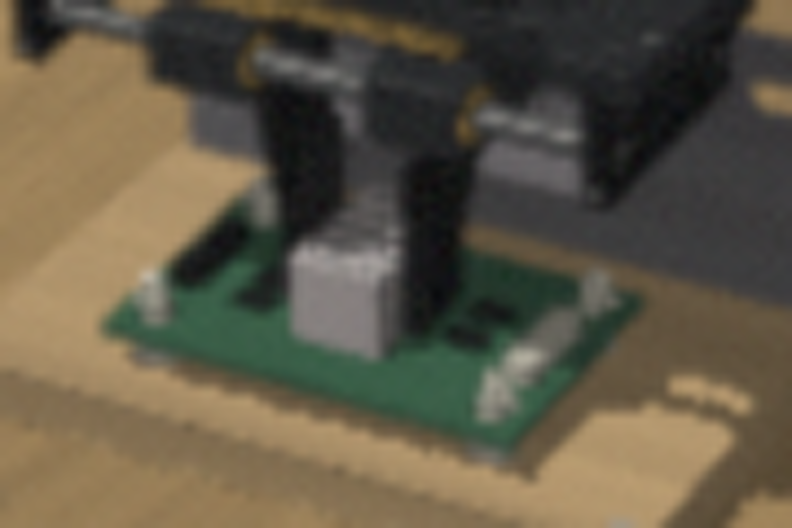

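All four posts stand through the board and it is seated. Releasing and lifting clear, then looking at the cover.

Emit:
step_arm(
  motion=[
    [0,-0.5,0,0,2.5],
    [0,0,0,0,4],
    [0,0,0,0,5],
    [0,0,0,0,6],
    [0,0,0,0,6],
  ],
  squeeze=20,
)

```text
time_s: 10.3
tool_pos: [579.9, -101.8, 32.5]
orientation: [-1.57, 0.006, 0.155]
contact_force: [-11.8, -1.3, 16.1]
grip_width: 49.8
```

Emit:
step_arm(
  motion=[
    [0,-1,0,0,6],
    [0,-3,0,0,6],
    [0,-4,0,0,6],
    [0,-4,4,0,6],
    [0,-3,4,0,4],
  ],
)

```text
time_s: 10.8
tool_pos: [570.7, -27.6, 179.8]
orientation: [-1.571, 0.0, 0.152]
contact_force: [0.6, 0.6, -0.3]
grip_width: 56.6
```

Emit:
step_arm(
  motion=[
    [0,0,4.8,0,3],
    [0,0,4.8,0,1],
    [0,0,4,0,0],
    [0,0,0,0,0],
    [0,0,0,0,0],
  ],
)

```text
time_s: 11.3
tool_pos: [549.3, 108.2, 178.0]
orientation: [-1.571, 0.001, 0.158]
contact_force: [0.5, -0.8, -0.1]
grip_width: 20.2
```

```bash
python3 - <<'E'
from h import *
s=shot("side","s5.png",(300,180,410,260),7.2);t=shot("top","t5.png",(330,170,420,270),6)
import numpy as np
a=cv2.imread("pics/s5.png");b=cv2.imread("pics/t5.png");
cv2.imwrite("pics/j5.png",np.vstack([cv2.resize(a,(760,553))[:300*1,:],cv2.resize(b[:300],(540,300)) if 0 else np.zeros((1,760,3),np.uint8)]))
w=cv2.resize(a,(440,320));v=cv2.resize(b,(360,400));o=np.zeros((400,800,3),np.uint8);o[:320,:440]=w;o[:,440:]=v;cv2.imwrite("pics/j5.png",o)
E
```

```text
(no output)
```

View pics/j5.png

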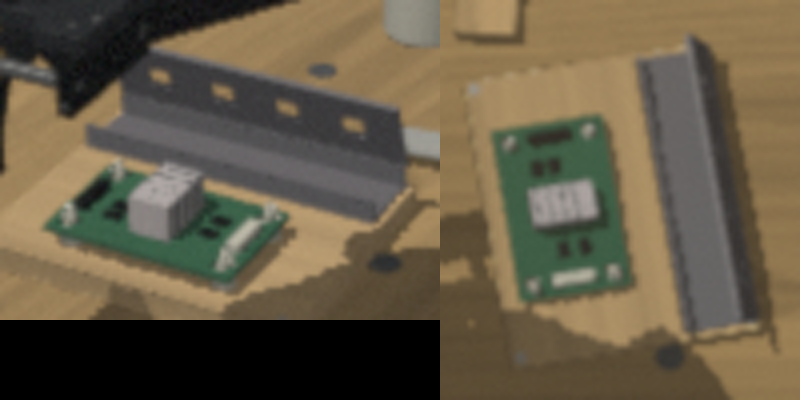

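Board fully home with all four tips showing. In this picture the cover holes are at (160,75), (223,92), (288,108) and (353,126) in the side half, and the cover's top edge runs (690,38)-(755,325) in the top half.

```bash
python3 - <<'E'
from h import *
S=lambda p:(np.array(p)+.0)/4+[300,180]-.5
T=lambda p:(np.array(p)-[440,0])/4+[330,170]-.5
print("bias ref: posts tool(582.3,-102.3) top(582.5,-103.3) side(577,-98.5)")
for h in [(160,75),(223,92),(288,108),(353,126)]: print("hole side z60",(onz("side",S(h),60)[:2]+[5.3,-3.8]).round(1))
for p in[(690,38),(755,325)]: print("edge z86",onz("top",T(p),86)[:2].round(1),"z80",onz("top",T(p),80)[:2].round(1))
for p in[(153,47),(404,110)]: print("edge side z86",(onz("side",S(p),86)[:2]+[5.3,-3.8]).round(1))
print("duct near edge z34 top",[onz("top",T(p),36)[:2].round(1).tolist() for p in((640,60),(690,332))])
print("duct far base top z18",[onz("top",T(p),36)[:2].round(1).tolist() for p in((705,50),(768,325))])
E
```

```text
bias ref: posts tool(582.3,-102.3) top(582.5,-103.3) side(577,-98.5)
hole side z60 [ 667.2 -204.9]
hole side z60 [ 621.8 -210.3]
hole side z60 [ 577.4 -217.3]
hole side z60 [ 532.8 -222. ]
edge z86 [ 694.7 -189.9] z80 [ 696.1 -190.7]
edge z86 [ 495.2 -227.9] z80 [ 495.7 -228.8]
edge side z86 [ 663.6 -193.3]
edge side z86 [ 494.9 -216.8]
duct near edge z34 top [[690.4, -160.4], [495.4, -189.9]]
duct far base top z18 [[696.9, -207.0], [499.4, -245.0]]
```

The cover stands at about 71°, with the hinge middle near (600.5,-224.5) and yaw about 8.8°. I'll close the fingers, go round behind it, and sweep it shut.

Emit:
step_arm(
  motion=[
    [0,0,-4.8,0,0],
    [0,0,-4.8,0,0],
    [0,0,-4.8,0,0],
    [0,0,-4.8,0,0],
    [0,0,-4.8,0,0],
  ],
)

```text
time_s: 11.9
tool_pos: [586.4, -134.0, 178.3]
orientation: [-1.571, 0.001, 0.152]
contact_force: [0.3, 0.7, -0.4]
grip_width: 0.5
```

Emit:
step_arm(
  motion=[
    [-0.1,0,-4.8,0,0],
    [0,0,-4.8,0,0],
    [0,0,-3,0,0],
    [0,0,0,0,0],
    [0,0,0,0,0],
  ],
)

```text
time_s: 12.4
tool_pos: [604.5, -256.5, 177.7]
orientation: [-1.57, 0.001, 0.151]
contact_force: [-0.2, -0.1, 0.1]
grip_width: 0.5
```

Emit:
step_arm(
  motion=[
    [0,2,0,0,0],
    [0,3,0,0,0],
    [0,3,0,0,0],
    [0,2,0,0,0],
    [0,1,0,0,0],
  ],
)

```text
time_s: 12.9
tool_pos: [604.2, -253.0, 66.5]
orientation: [-1.569, 0.002, 0.156]
contact_force: [0.3, 0.3, 0.0]
grip_width: 0.3
```

Emit:
step_arm(
  motion=[
    [0,0,0,0,0],
    [0,0,0,0,0],
    [0,0,0,0,0],
  ],
)

```text
time_s: 13.2
tool_pos: [606.3, -254.7, 70.1]
orientation: [-1.572, -0.002, 0.155]
contact_force: [-0.5, 0.2, -0.4]
grip_width: 0.3
```

Emit:
step_arm(
  motion=[
    [0,0,1.2,0,0],
    [0,0,1.2,0,0],
    [0,0,1.2,0,0],
    [0,0.2,1.0,0,0],
    [0,0.2,1.0,0,0],
  ],
)

```text
time_s: 13.7
tool_pos: [596.7, -198.7, 64.7]
orientation: [-1.572, -0.0, 0.155]
contact_force: [0.9, -2.2, 0.6]
grip_width: 0.5
```

Emit:
step_arm(
  motion=[
    [0,0.6,0.5,0,0],
    [0,0.6,0.5,0,0],
    [0,0.5,0,0,0],
    [0,0.5,0,0,0],
    [0,0,0,0,0],
  ],
)

```text
time_s: 14.2
tool_pos: [594.6, -189.4, 41.3]
orientation: [-1.57, 0.001, 0.155]
contact_force: [0.4, -0.2, 0.1]
grip_width: 0.6
```

Now I'll press down gently to z = 38.

Emit:
step_arm(
  motion=[
    [0,0.2,0,0,0],
    [0,0.2,0,0,0],
    [0,0.2,0,0,0],
    [0,0,0,0,0],
    [0,0,0,0,0],
  ],
)

```text
time_s: 14.7
tool_pos: [595.3, -189.7, 38.3]
orientation: [-1.572, 0.0, 0.154]
contact_force: [-7.8, 2.5, 17.0]
grip_width: 0.3
```

The cover is shut at z = 38.3 under 17 N. Lifting and going toward the rack, stopping where both scenes stay visible.

Emit:
step_arm(
  motion=[
    [0,-2,0,0,0],
    [0,-4,0,0,0],
    [0,-4,0,0,0],
    [0,-2,4,0,0],
    [0,0,4.8,0,0],
  ],
)

```text
time_s: 15.2
tool_pos: [583.6, -104.2, 160.2]
orientation: [-1.574, -0.006, 0.15]
contact_force: [1.0, 2.1, -0.5]
grip_width: 0.4
```

Emit:
step_arm(
  motion=[
    [0,0,4.8,0,0],
    [0,0,4.8,0,0],
    [0,0,4.8,0,1],
    [0,0,4.8,0,2],
    [0,0,2,0,2.8],
  ],
)

```text
time_s: 15.7
tool_pos: [547.7, 112.4, 157.1]
orientation: [-1.569, -0.001, 0.16]
contact_force: [0.4, 0.5, 0.4]
grip_width: 17.1
```

```bash
python3 - <<'E'
from h import *
print(monitor.state()["tool_pos"])
t=shot("top");s=shot("side");cv2.imwrite("pics/t6.png",t);cv2.imwrite("pics/s6.png",s)
r=lambda im,b,w,h:cv2.resize(im[b[1]:b[3],b[0]:b[2]],(w,h),interpolation=2)
o=np.zeros((600,800,3),np.uint8)
o[:300,:400]=r(t,(190,200,270,260),400,300)     #5x
o[:300,400:]=r(s,(180,310,280,385),400,300)     #4x
o[300:,:320]=r(t,(350,180,414,240),320,300)     #5x
o[300:,320:]=r(s,(300,185,420,260),480,300)     #4x
cv2.imwrite("pics/j6.png",o)
E
```

```text
[547.67679444 112.39042269 157.06027976]
```

View pics/j6.png

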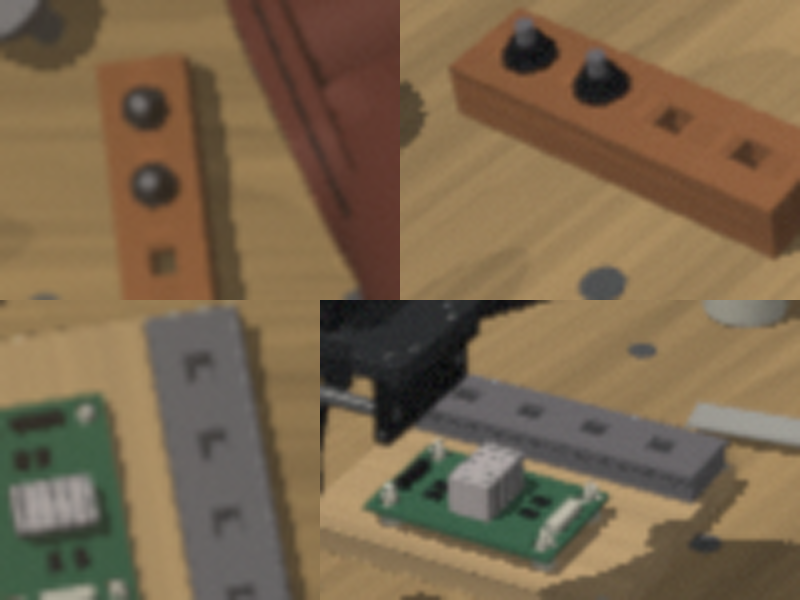

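The cover is shut, the board is home and the rack hasn't moved. Rivets are at top crop (145,107) and (155,186), and holes at (199.5,366), (212.5,444) and (228,522). Computing positions.

```bash
python3 - <<'E'
from h import *
t=cv2.imread("pics/t6.png")
T=lambda p,o:np.array(p)/5+o-.5
h=cv2.cvtColor(t,cv2.COLOR_BGR2HSV);m=((h[...,2]<95)&(h[...,1]<120)).astype(np.uint8)
sub=m[212:246,210:232];n,l,st,c=cv2.connectedComponentsWithStats(sub)
for i in range(1,n):
    if st[i,4]>15: print("blob",c[i]+[210,212],st[i],onz("top",c[i]+[210,212],35)[:2].round(1))
for p in[(145,107),(155,186)]: print("rivet hand z34",onz("top",T(p,[190,200]),34)[:2].round(1))
for p in[(141,102),(151,181)]: print("pin hand z50",onz("top",T(p,[190,200]),50)[:2].round(1))
for p in[(199.5,66),(212.5,144),(228,222)]: print("hole top z38",onz("top",T(p,[350,180]),38)[:2].round(1))
for p in[(147,96),(211,111),(274,128),(341,144)]: print("hole side z38 corr",(onz("side",np.array(p)/4+[300,185]-.5,38)[:2]+[5.3,-3.8]).round(1))
for p in[(526,33),(597,62)]: print("pin side z50 corr",(onz("side",(np.array(p)-[400,0])/4+[180,310]-.5,50)[:2]+[5.3,-3.8]).round(1))
H=np.array([600.5,-224.5]);a=np.deg2rad(8.8)
for k in(1.5,.5,-.5,-1.5):print("pred",(H+24*np.array([-np.sin(a),np.cos(a)])+45*k*np.array([np.cos(a),np.sin(a)])).round(1))
E
```

```text
blob [230.25490196 222.70588235] [18  1  4 25 51] [588.1 264.1]
blob [218.64705882 221.33333333] [ 5  5  8  9 51] [592.6 296.8]
blob [220.29411765 236.60784314] [ 6 21  9  8 51] [549.2 292. ]
rivet hand z34 [594.  297.4]
rivet hand z34 [549.  291.7]
pin hand z50 [594.5 296.6]
pin hand z50 [550. 291.]
hole top z38 [ 665.8 -187.7]
hole top z38 [ 620.8 -193.6]
hole top z38 [ 576.1 -201. ]
hole side z38 corr [ 665.7 -188.9]
hole side z38 corr [ 621.6 -197.3]
hole side z38 corr [ 577.6 -203.2]
hole side z38 corr [ 533.6 -211.4]
pin side z50 corr [589.5 297.2]
pin side z50 corr [547.6 291.2]
pred [ 663.5 -190.5]
pred [ 619.1 -197.3]
pred [ 574.6 -204.2]
pred [ 530.1 -211.1]
```

```bash
python3 - <<'E'
from h import *
t=cv2.imread("pics/t6.png")
for f in (214,221,200): print(f,[(x,)+tuple(int(v) for v in t[f,x]) for x in range(376,406)])
E
```

```text
214 [(376, 97, 138, 164), (377, 99, 140, 167), (378, 100, 141, 168), (379, 100, 142, 170), (380, 101, 144, 171), (381, 101, 143, 170), (382, 99, 140, 165), (383, 92, 123, 145), (384, 91, 104, 115), (385, 96, 99, 102), (386, 99, 100, 104), (387, 100, 100, 104), (388, 100, 101, 105), (389, 100, 101, 105), (390, 100, 100, 104), (391, 99, 100, 104), (392, 101, 101, 104), (393, 99, 100, 103), (394, 100, 101, 103), (395, 99, 100, 102), (396, 100, 101, 104), (397, 99, 100, 103), (398, 99, 100, 103), (399, 99, 98, 101), (400, 100, 101, 102), (401, 100, 101, 103), (402, 96, 96, 100), (403, 72, 79, 86), (404, 52, 68, 81), (405, 49, 70, 85)]
221 [(376, 85, 119, 142), (377, 97, 136, 162), (378, 99, 140, 167), (379, 99, 140, 168), (380, 100, 142, 169), (381, 102, 143, 172), (382, 102, 143, 172), (383, 100, 141, 168), (384, 95, 132, 156), (385, 90, 108, 122), (386, 95, 98, 103), (387, 100, 100, 103), (388, 100, 101, 104), (389, 99, 100, 103), (390, 100, 101, 104), (391, 99, 100, 103), (392, 93, 94, 96), (393, 89, 90, 93), (394, 86, 87, 90), (395, 82, 83, 87), (396, 82, 83, 86), (397, 85, 86, 88), (398, 94, 95, 97), (399, 99, 100, 103), (400, 100, 102, 104), (401, 99, 100, 102), (402, 99, 101, 103), (403, 99, 100, 103), (404, 77, 83, 88), (405, 54, 70, 83)]
200 [(376, 100, 141, 168), (377, 100, 142, 170), (378, 102, 144, 172), (379, 101, 142, 170), (380, 98, 136, 163), (381, 92, 115, 131), (382, 96, 101, 107), (383, 99, 100, 104), (384, 99, 100, 104), (385, 101, 101, 105), (386, 100, 100, 103), (387, 100, 100, 104), (388, 100, 100, 104), (389, 101, 100, 104), (390, 99, 100, 104), (391, 100, 101, 104), (392, 99, 100, 103), (393, 99, 100, 102), (394, 101, 100, 103), (395, 99, 100, 102), (396, 99, 99, 102), (397, 99, 99, 102), (398, 99, 100, 102), (399, 101, 101, 104), (400, 82, 86, 91), (401, 58, 74, 84), (402, 50, 72, 86), (403, 59, 86, 104), (404, 72, 106, 128), (405, 78, 115, 139)]
```

Emit:
step_arm(
  motion=[
    [1.8,0,4.4,0,2.8],
    [1.8,0,4.4,0,2.8],
    [1.8,0,4.4,0,2.8],
    [1.8,0,4.3,0,2.8],
    [0,4,0,0,2.8],
  ],
)

```text
time_s: 16.3
tool_pos: [595.3, 299.7, 121.1]
orientation: [-1.564, -0.009, 0.16]
contact_force: [0.3, 0.8, -0.2]
grip_width: 27.7
```

Emit:
step_arm(
  motion=[
    [0,3,0,0,2.8],
    [0,1.5,0,0,2.8],
    [0,0,0,0,2.8],
    [0,0,0,0,2.8],
    [0,0,0,0,2.8],
  ],
)

```text
time_s: 16.8
tool_pos: [594.3, 291.1, 73.6]
orientation: [-1.57, -0.003, 0.154]
contact_force: [-0.7, -0.8, 1.0]
grip_width: 28.1
```

Emit:
step_arm(
  motion=[
    [0,0,0,0,2.8],
    [0,0,0,0,2.8],
    [0,0,0,0,2.8],
  ],
)

```text
time_s: 17.1
tool_pos: [593.4, 291.0, 72.2]
orientation: [-1.571, -0.001, 0.155]
contact_force: [0.2, 0.4, -0.8]
grip_width: 27.8
```

```bash
python3 - <<'E'
from h import *
p=monitor.state()["tool_pos"];print(p,monitor.state()["orientation"][2])
shot("side","s7.png",(180,300,270,360),8.8)
q=p.copy();q[2]=50;b=np.array([-5.3,3.8,0]);
for X in(p+b,q+b):print((proj("side",X)+.5-[180,300])*8.8)
E
```

```text
[593.35541433 291.02711936  72.16840603] 0.15472747005131338
[272.34514285  58.65925186]
[286.88039624 138.5086132 ]
```

View pics/s7.png

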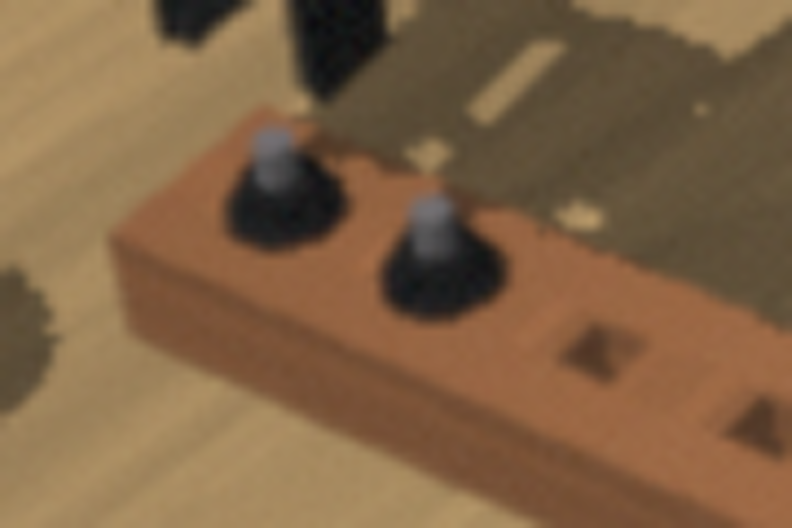

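Both rivets are still in the rack with the pin top at crop (273,133). Shifting 5 mm in tz, then down and gripping the collar.

Emit:
step_arm(
  motion=[
    [0,0.5,0.5,0,2.8],
    [0,1,0,0,2.8],
    [0,1,0,0,2.8],
    [0,0.8,0,0,2.8],
    [0,0.4,0,0,2.8],
  ],
)

```text
time_s: 17.65
tool_pos: [591.7, 295.4, 32.9]
orientation: [-1.571, 0.002, 0.155]
contact_force: [0.4, 0.2, -0.1]
grip_width: 28.4
```

Emit:
step_arm(
  motion=[
    [0,0,0,0,2.8],
    [0,0,0,0,2.8],
    [0,0,0,0,2.8],
  ],
  squeeze=15,
)

```text
time_s: 17.95
tool_pos: [592.6, 296.1, 35.0]
orientation: [-1.57, -0.001, 0.155]
contact_force: [-0.0, 0.3, 0.2]
grip_width: 28.1
```

Emit:
step_arm(
  motion=[
    [0,0,0,0,1.2],
    [0,0,0,0,1.2],
    [0,0,0,0,1.2],
    [0,0,0,0,1.2],
  ],
)

```text
time_s: 18.35
tool_pos: [592.5, 296.0, 34.8]
orientation: [-1.571, -0.0, 0.155]
contact_force: [-0.4, 0.3, 0.8]
grip_width: 16.9
```

Emit:
step_arm(
  motion=[
    [0,0,0,0,1.2],
    [0,-0.5,0,0,1.2],
    [0,-1,0,0,1.2],
    [0,-2,0,0,1.2],
    [0,-3,0,0,1.2],
  ],
  squeeze=25,
)

```text
time_s: 18.85
tool_pos: [591.4, 295.4, 99.4]
orientation: [-1.571, 0.003, 0.155]
contact_force: [-0.2, 0.3, 0.1]
grip_width: 16.6
```

Emit:
step_arm(
  motion=[
    [0,0,0,0,1.2],
    [0,0,0,0,1.2],
    [0,0,0,0,1.2],
    [0,0,0,0,1.2],
  ],
)

```text
time_s: 19.25
tool_pos: [591.8, 295.5, 98.6]
orientation: [-1.571, 0.002, 0.155]
contact_force: [0.8, 0.0, -0.2]
grip_width: 16.6
```

```bash
python3 - <<'E'
from h import *
p=monitor.state()["tool_pos"];print(p,monitor.state()["orientation"])
shot("side","s8.png",(180,270,270,330),8.8)
b=np.array([-5.3,3.8,0])
for z in(-1,-22):print((proj("side",p+b+[0,0,z])+.5-[180,270])*8.8)
E
```

```text
[591.82504976 295.46808735  98.56961758] [-1.57129748e+00  1.54728502e-03  1.54808578e-01]
[244.00039127 242.1954568 ]
[258.34326091 320.12675043]
```

View pics/s8.png

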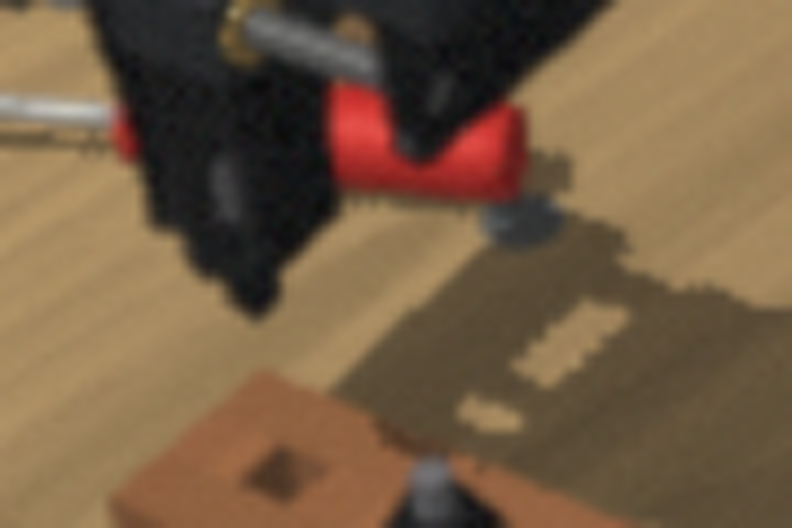

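The rivet is held upright: pin at (230,185) and shank tip at (257,312), both within a few pixels of the TCP prediction. The 16.6 mm grip suggests a faceted collar. Carrying it to hole 2 at (620.3,-195.6).

Emit:
step_arm(
  motion=[
    [-0.4,0,-4,0,1.2],
    [-0.45,0,-4.5,0,1.2],
    [-0.45,0,-4.5,0,1.2],
    [-0.45,0,-4.5,0,1.2],
    [-0.45,0,-4.5,0,1.2],
  ],
)

```text
time_s: 19.8
tool_pos: [604.1, 73.2, 99.1]
orientation: [-1.571, 0.001, 0.155]
contact_force: [1.0, -0.4, -0.6]
grip_width: 16.3
```

Emit:
step_arm(
  motion=[
    [-0.45,0,-4.5,0,1.2],
    [-0.45,0,-4.5,0,1.2],
    [-0.45,0,-4.5,0,1.2],
    [-0.45,0,-4.5,0,1.2],
    [-0.45,0,-4.5,0,1.2],
  ],
)

```text
time_s: 20.3
tool_pos: [616.5, -152.5, 99.1]
orientation: [-1.57, 0.001, 0.155]
contact_force: [0.8, 0.6, -0.3]
grip_width: 16.3
```

Emit:
step_arm(
  motion=[
    [-0.34,0,-2.5,0,1.2],
    [0,0,-2,0,1.2],
    [0,0,0,0,1.2],
    [0,0,0,0,1.2],
    [0,0,0,0,1.2],
  ],
)

```text
time_s: 20.8
tool_pos: [620.9, -193.1, 99.4]
orientation: [-1.57, -0.0, 0.158]
contact_force: [0.7, 0.5, 0.5]
grip_width: 16.8
```

Emit:
step_arm(
  motion=[
    [0,1,0,0,1.2],
    [0,1,0,0,1.2],
    [0,0.5,0,0,1.2],
    [0,0,0,0,1.2],
    [0,0,0,0,1.2],
  ],
)

```text
time_s: 21.3
tool_pos: [620.5, -195.5, 74.3]
orientation: [-1.571, 0.0, 0.155]
contact_force: [-0.4, 0.9, -0.3]
grip_width: 16.1
```

Emit:
step_arm(
  motion=[
    [0,0,0,0,1.2],
    [0,0,0,0,1.2],
    [0,0,0,0,1.2],
    [0,0,0,0,1.2],
  ],
)

```text
time_s: 21.7
tool_pos: [620.6, -195.7, 74.7]
orientation: [-1.571, -0.0, 0.155]
contact_force: [-0.1, 0.5, 0.5]
grip_width: 16.4
```

```bash
python3 - <<'E'
from h import *
p=monitor.state()["tool_pos"];print(p,monitor.state()["orientation"])
shot("side","s9.png",(310,180,400,240),8.8)
b=np.array([-5.3,3.8,0])
for X in (p+[0,0,-23],[p[0],p[1],38],[620.3,-195.6,38],[575.8,-202.5,38]):print((proj("side",X+b)+.5-[310,180])*8.8)
E
```

```text
[ 620.62529647 -195.70144426   74.6961849 ] [-1.57092258e+00 -2.06189168e-04  1.54754674e-01]
[375.59641296 249.48438739]
[375.47259959 291.47923604]
[376.18598446 291.95846016]
[518.74033111 328.58078309]
```

View pics/s9.png

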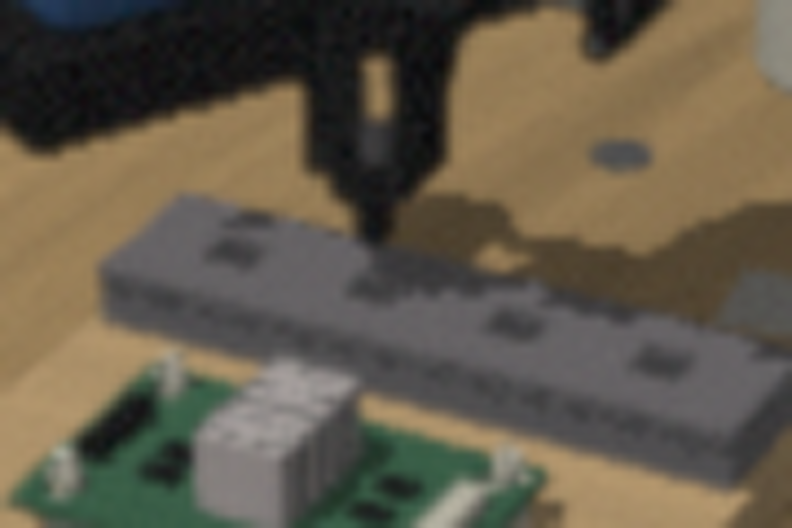

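The shank tip at (375,244) sits straight above hole 2 at (375,288). Lowering.

Emit:
step_arm(
  motion=[
    [0,0.8,0,0,1.2],
    [0,0.6,0,0,1.2],
    [0,0.4,0,0,1.2],
    [0,0.2,0,0,1.2],
    [0,0,0,0,1.2],
  ],
)

```text
time_s: 22.25
tool_pos: [620.3, -195.5, 54.0]
orientation: [-1.57, 0.001, 0.155]
contact_force: [-0.2, -0.4, -0.6]
grip_width: 16.2
```

Emit:
step_arm(
  motion=[
    [0,0.3,0,0,1.2],
    [0,0.3,0,0,1.2],
    [0,0.2,0,0,1.2],
    [0,0.1,0,0,1.2],
    [0,0,0,0,1.2],
  ],
)

```text
time_s: 22.75
tool_pos: [620.5, -195.6, 45.4]
orientation: [-1.571, 0.0, 0.155]
contact_force: [0.0, 0.1, -0.3]
grip_width: 15.9
```

Emit:
step_arm(
  motion=[
    [0,0.2,0,0,1.2],
    [0,0.15,0,0,1.2],
    [0,0,0,0,1.2],
    [0,0,0,0,1.2],
  ],
)

```text
time_s: 23.15
tool_pos: [620.7, -195.7, 42.7]
orientation: [-1.571, -0.0, 0.155]
contact_force: [-1.3, 0.9, 5.0]
grip_width: 16.6
```

Seated at z = 42.7 with 5 N. Opening, rising, closing, then pressing the pin.

Emit:
step_arm(
  motion=[
    [0,-0.05,0,0,2.8],
    [0,0,0,0,2.8],
    [0,0,0,0,2.8],
    [0,0,0,0,2.8],
    [0,0,0,0,2.8],
  ],
)

```text
time_s: 23.65
tool_pos: [620.5, -195.6, 42.4]
orientation: [-1.571, 0.0, 0.155]
contact_force: [-1.1, 0.9, -0.1]
grip_width: 27.9
```

Emit:
step_arm(
  motion=[
    [0,-0.5,0,0,2.8],
    [0,-1,0,0,2.8],
    [0,-1,0,0,2],
    [0,-0.3,0,0,1],
    [0,0,0,0,0],
  ],
)

```text
time_s: 24.15
tool_pos: [621.2, -195.8, 71.7]
orientation: [-1.572, -0.002, 0.155]
contact_force: [0.1, -0.6, 0.0]
grip_width: 11.7
```

Emit:
step_arm(
  motion=[
    [0,0,0,0,0],
    [0,0,0,0,0],
    [0,0,0,0,0],
    [0,0,0,0,0],
  ],
)

```text
time_s: 24.55
tool_pos: [620.4, -195.6, 70.2]
orientation: [-1.571, 0.0, 0.155]
contact_force: [-0.1, 0.1, -1.0]
grip_width: 0.2
```

Emit:
step_arm(
  motion=[
    [0,0.6,0,0,0],
    [0,0.4,0,0,0],
    [0,0.3,0,0,0],
    [0,0.3,0,0,0],
    [0,0.3,0,0,0],
  ],
)

```text
time_s: 25.05
tool_pos: [620.4, -195.6, 51.7]
orientation: [-1.571, 0.0, 0.155]
contact_force: [-3.9, 0.4, 6.5]
grip_width: 0.7
```

Emit:
step_arm(
  motion=[
    [0,0.2,0,0,0],
    [0,0.2,0,0,0],
    [0,0.1,0,0,0],
    [0,0,0,0,0],
    [0,0,0,0,0],
  ],
)

```text
time_s: 25.55
tool_pos: [620.5, -195.6, 48.3]
orientation: [-1.571, 0.0, 0.155]
contact_force: [-9.4, 2.1, 18.5]
grip_width: 0.3
```

Emit:
step_arm(
  motion=[
    [0,0.1,0,0,0],
    [0,0.1,0,0,0],
    [0,0,0,0,0],
    [0,0,0,0,0],
  ],
)

```text
time_s: 25.95
tool_pos: [620.6, -195.7, 48.0]
orientation: [-1.572, 0.0, 0.155]
contact_force: [-15.3, 3.2, 32.5]
grip_width: 0.5
```

Emit:
step_arm(
  motion=[
    [0,-1,0,0,0],
    [0,-3,0,0,0],
    [0,-4,0,0,0],
    [-1,0,4.5,0,1],
    [-1,0,4.5,0,2],
  ],
)

```text
time_s: 26.45
tool_pos: [587.4, -109.9, 125.6]
orientation: [-1.571, -0.002, 0.152]
contact_force: [-0.0, 0.3, -0.4]
grip_width: 9.5
```

Emit:
step_arm(
  motion=[
    [0,0,4.8,0,2.8],
    [0,0,4.8,0,2.8],
    [0,0,4.8,0,2.8],
    [0,0,4.8,0,2.8],
    [0,0,2,0,2.8],
  ],
)

```text
time_s: 26.95
tool_pos: [552.8, 105.4, 124.8]
orientation: [-1.569, -0.001, 0.161]
contact_force: [0.1, -0.3, -0.1]
grip_width: 27.7
```

```bash
python3 - <<'E'
from h import *
p=monitor.state()["tool_pos"];print(p)
t=shot("top");s=shot("side")
r=lambda im,b,w,h:cv2.resize(im[b[1]:b[3],b[0]:b[2]],(w,h),interpolation=2)
o=np.zeros((600,800,3),np.uint8)
o[:300,:400]=r(t,(190,200,270,260),400,300)
o[:300,400:]=r(s,(180,310,280,385),400,300)
o[300:,:320]=r(t,(350,180,414,240),320,300)
o[300:,320:]=r(s,(310,190,406,250),480,300)
cv2.imwrite("pics/j10.png",o)
h=cv2.cvtColor(t,cv2.COLOR_BGR2HSV);m=((h[...,2]<95)&(h[...,1]<120)).astype(np.uint8)
sub=m[205:255,206:240];n,l,st,c=cv2.connectedComponentsWithStats(sub)
for i in range(1,n):
    if 15<st[i,4]<90: print("blob",c[i]+[206,205],st[i],onz("top",c[i]+[206,205],35)[:2].round(1))
E
```

```text
[552.83571106 105.36409776 124.8486671 ]
blob [220.28846154 236.69230769] [10 28  9  9 52] [548.9 292.1]
```

View pics/j10.png

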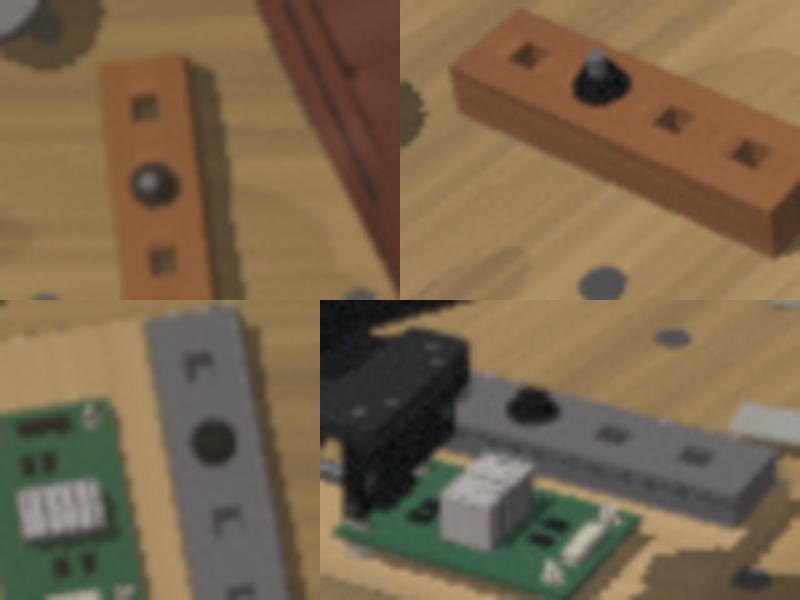

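Rivet 1 is fully in hole 2 with its pin flush. The rack hasn't moved, and rivet 2 is at about (548.8,291.5).

Emit:
step_arm(
  motion=[
    [0.5,0,4,0,2.8],
    [0.5,0,4,0,2.8],
    [0.5,0,4,0,2.8],
    [0.5,0,4,0,2.8],
    [0.4,0,3,0,2.8],
  ],
)

```text
time_s: 27.55
tool_pos: [548.6, 292.6, 124.3]
orientation: [-1.57, 0.0, 0.155]
contact_force: [0.0, 1.1, -0.5]
grip_width: 28.2
```

Emit:
step_arm(
  motion=[
    [0,2,0,0,2.8],
    [0,2,0,0,2.8],
    [0,1,0,0,2.8],
    [0,0,0,0,2.8],
    [0,0,0,0,2.8],
  ],
)

```text
time_s: 28.05
tool_pos: [549.2, 290.6, 75.0]
orientation: [-1.571, -0.0, 0.154]
contact_force: [0.7, -0.2, 0.1]
grip_width: 28.1
```

Emit:
step_arm(
  motion=[
    [0,0,0,0,2.8],
    [0,0,0,0,2.8],
    [0,0,0,0,2.8],
    [0,0,0,0,2.8],
  ],
)

```text
time_s: 28.45
tool_pos: [548.8, 291.1, 74.9]
orientation: [-1.571, -0.001, 0.155]
contact_force: [0.9, 0.1, -0.4]
grip_width: 28.0
```

Emit:
step_arm(
  motion=[
    [0,1,0,0,2.8],
    [0,1.2,0,0,2.8],
    [0,1,0,0,2.8],
    [0,0.6,0,0,2.8],
    [0,0.2,0,0,2.8],
  ],
)

```text
time_s: 28.95
tool_pos: [548.0, 290.8, 33.2]
orientation: [-1.571, 0.002, 0.155]
contact_force: [0.1, 0.3, 1.1]
grip_width: 27.7
```

Emit:
step_arm(
  motion=[
    [0,0,0,0,2.8],
    [0,0,0,0,2.8],
    [0,0,0,0,1.2],
    [0,0,0,0,1.2],
    [0,0,0,0,1.2],
  ],
  squeeze=15,
)

```text
time_s: 29.45
tool_pos: [548.9, 291.2, 34.9]
orientation: [-1.571, -0.001, 0.155]
contact_force: [-0.2, 0.8, 1.7]
grip_width: 16.8
```

Emit:
step_arm(
  motion=[
    [0,0,0,0,1.2],
    [0,0,0,0,1.2],
    [0,0,0,0,1.2],
  ],
  squeeze=25,
)

```text
time_s: 29.75
tool_pos: [548.9, 291.2, 34.9]
orientation: [-1.571, -0.001, 0.155]
contact_force: [-0.5, -0.6, 3.9]
grip_width: 15.8
```

Emit:
step_arm(
  motion=[
    [0,-0.5,0,0,1.2],
    [0,-1,0,0,1.2],
    [0,-2,0,0,1.2],
    [0,-3,0,0,1.2],
    [-0.8,0,-3.5,0,1.2],
  ],
)

```text
time_s: 30.25
tool_pos: [546.8, 261.8, 104.6]
orientation: [-1.565, -0.006, 0.161]
contact_force: [0.8, -0.2, 0.1]
grip_width: 16.3
```

Emit:
step_arm(
  motion=[
    [-0.9,0,-4.5,0,1.2],
    [-0.9,0,-4.5,0,1.2],
    [-0.9,0,-4.5,0,1.2],
    [-0.9,0,-4.5,0,1.2],
    [-0.9,0,-4.5,0,1.2],
  ],
)

```text
time_s: 30.75
tool_pos: [536.2, 24.3, 100.4]
orientation: [-1.571, -0.001, 0.155]
contact_force: [0.7, 0.8, -0.2]
grip_width: 16.1
```

Emit:
step_arm(
  motion=[
    [-0.9,0,-4.5,0,1.2],
    [-0.9,0,-4.5,0,1.2],
    [-0.9,0,-4.5,0,1.2],
    [-0.9,0,-4.5,0,1.2],
    [-0.57,0,-3.2,0,1.2],
  ],
)

```text
time_s: 31.25
tool_pos: [527.2, -193.5, 100.3]
orientation: [-1.572, -0.0, 0.152]
contact_force: [1.3, -0.6, -1.2]
grip_width: 16.0
```

Emit:
step_arm(
  motion=[
    [0,0,-2,0,1.2],
    [0,0,0,0,1.2],
    [0,1,0,0,1.2],
    [0,1,0,0,1.2],
    [0,0.5,0,0,1.2],
  ],
)

```text
time_s: 31.75
tool_pos: [530.5, -207.5, 72.9]
orientation: [-1.569, 0.002, 0.157]
contact_force: [0.3, -0.6, -0.5]
grip_width: 16.6
```

Emit:
step_arm(
  motion=[
    [0,0,0,0,1.2],
    [0,0,0,0,1.2],
    [0,0,0,0,1.2],
    [0,0,0,0,1.2],
    [0,0,0,0,1.2],
  ],
)

```text
time_s: 32.25
tool_pos: [531.1, -209.7, 74.9]
orientation: [-1.571, -0.0, 0.155]
contact_force: [-0.2, -0.8, -1.2]
grip_width: 16.5
```

```bash
python3 - <<'E'
from h import *
p=monitor.state()["tool_pos"];print(p,monitor.state()["orientation"])
shot("side","s11.png",(320,190,410,250),8.8)
b=np.array([-5.3,3.8,0])
for X in (p+[0,0,-23],[531.3,-209.4,38]):print((proj("side",X+b)+.5-[320,190])*8.8)
E
```

```text
[ 531.12869902 -209.71353672   74.85337867] [-1.57113543e+00 -4.42694599e-04  1.54727262e-01]
[580.26240114 234.69720783]
[577.30814298 278.23416836]
```

View pics/s11.png

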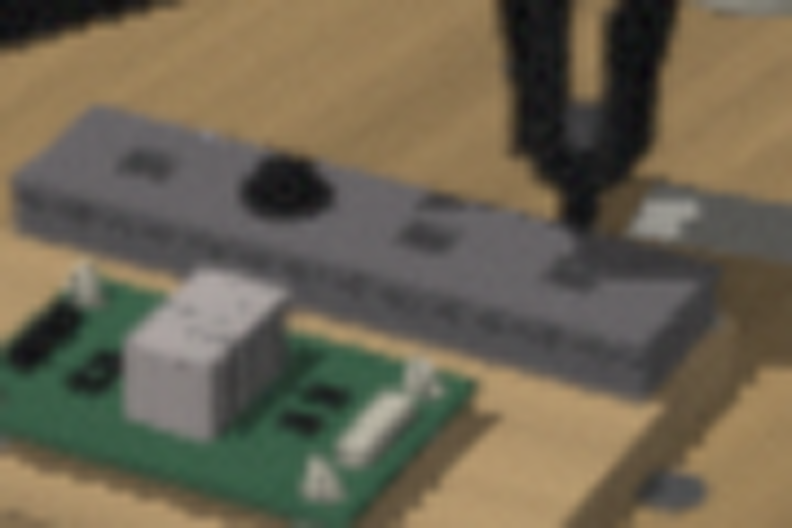

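The tip at (580,228) is above hole 4 at (575,273), about 0.5 mm off. Nudging it and lowering.

Emit:
step_arm(
  motion=[
    [0.04,0.8,0,0,1.2],
    [0,0.6,0,0,1.2],
    [0,0.4,0,0,1.2],
    [0,0.2,0,0,1.2],
    [0,0,0,0,1.2],
  ],
)

```text
time_s: 32.8
tool_pos: [531.1, -209.4, 54.0]
orientation: [-1.57, 0.001, 0.155]
contact_force: [-0.3, -0.0, 1.2]
grip_width: 15.8
```

Emit:
step_arm(
  motion=[
    [0,0.3,0,0,1.2],
    [0,0.3,0,0,1.2],
    [0,0.2,0,0,1.2],
    [0,0.1,0,0,1.2],
    [0,0,0,0,1.2],
  ],
)

```text
time_s: 33.3
tool_pos: [531.3, -209.5, 45.4]
orientation: [-1.571, 0.0, 0.155]
contact_force: [0.5, -0.0, -0.5]
grip_width: 16.1
```

Emit:
step_arm(
  motion=[
    [0,0.2,0,0,1.2],
    [0,0.15,0,0,1.2],
    [0,0,0,0,1.2],
    [0,0,0,0,1.2],
  ],
)

```text
time_s: 33.7
tool_pos: [531.5, -209.6, 42.6]
orientation: [-1.571, -0.0, 0.155]
contact_force: [-2.4, 1.3, 5.8]
grip_width: 16.2
```

Seated the same way as the first. Releasing and pressing its pin.

Emit:
step_arm(
  motion=[
    [0,-0.05,0,0,2.8],
    [0,0,0,0,2.8],
    [0,0,0,0,2.8],
    [0,0,0,0,2.8],
    [0,0,0,0,2.8],
  ],
)

```text
time_s: 34.2
tool_pos: [531.3, -209.5, 42.4]
orientation: [-1.571, 0.0, 0.155]
contact_force: [-0.0, -0.5, -0.1]
grip_width: 27.9
```

Emit:
step_arm(
  motion=[
    [0,-0.5,0,0,2.8],
    [0,-1,0,0,2.8],
    [0,-1,0,0,2],
    [0,-0.3,0,0,1],
    [0,0,0,0,0],
  ],
)

```text
time_s: 34.7
tool_pos: [531.9, -209.8, 71.6]
orientation: [-1.572, -0.001, 0.155]
contact_force: [-0.2, -0.3, -0.3]
grip_width: 11.0
```

Emit:
step_arm(
  motion=[
    [0,0,0,0,0],
    [0,0,0,0,0],
    [0,0,0,0,0],
    [0,0,0,0,0],
  ],
)

```text
time_s: 35.1
tool_pos: [531.2, -209.4, 70.2]
orientation: [-1.57, 0.0, 0.155]
contact_force: [-0.3, 0.1, -0.1]
grip_width: 0.4
```

Emit:
step_arm(
  motion=[
    [0,0.6,0,0,0],
    [0,0.4,0,0,0],
    [0,0.3,0,0,0],
    [0,0.3,0,0,0],
    [0,0.3,0,0,0],
  ],
)

```text
time_s: 35.6
tool_pos: [531.1, -209.6, 51.6]
orientation: [-1.571, 0.001, 0.155]
contact_force: [-3.4, -0.2, 6.6]
grip_width: 0.4
```

Emit:
step_arm(
  motion=[
    [0,0.2,0,0,0],
    [0,0.2,0,0,0],
    [0,0.1,0,0,0],
    [0,0.1,0,0,0],
    [0,0.1,0,0,0],
  ],
)

```text
time_s: 36.1
tool_pos: [531.3, -209.6, 47.5]
orientation: [-1.572, 0.001, 0.155]
contact_force: [-19.0, 5.3, 44.2]
grip_width: 0.7
```

Emit:
step_arm(
  motion=[
    [0,0,0,0,0],
    [0,0,0,0,0],
    [0,0,0,0,0],
  ],
)

```text
time_s: 36.4
tool_pos: [531.2, -209.6, 47.6]
orientation: [-1.572, 0.001, 0.155]
contact_force: [-16.2, 4.7, 37.5]
grip_width: 0.1
```

Flush at 47.6 under about 40 N. Lifting away and taking a last check picture.

Emit:
step_arm(
  motion=[
    [0,-1,0,0,0],
    [0,-3,0,0,0],
    [0,-4,0,0,0],
    [0,-4,4.5,0,0],
    [0,-2,4.5,0,0],
  ],
)

```text
time_s: 36.9
tool_pos: [519.4, -129.0, 180.1]
orientation: [-1.572, -0.003, 0.151]
contact_force: [0.6, 0.4, -0.3]
grip_width: 0.5
```

Emit:
step_arm(
  motion=[
    [0,0,4.8,0,0],
    [0,0,4.8,0,0],
    [0,0,4.8,0,0],
    [0,0,4.8,0,0],
    [0,0,4.8,0,0],
  ],
)

```text
time_s: 37.4
tool_pos: [481.0, 110.7, 177.8]
orientation: [-1.571, -0.0, 0.155]
contact_force: [0.5, -0.1, 0.3]
grip_width: 0.5
```

Emit:
step_arm(
  motion=[
    [0,0,3,0,0],
    [0,0,0,0,0],
    [0,0,0,0,0],
    [0,0,0,0,0],
    [0,0,0,0,0],
  ],
)

```text
time_s: 37.9
tool_pos: [477.3, 137.2, 177.6]
orientation: [-1.571, 0.0, 0.152]
contact_force: [-0.5, -0.8, 0.4]
grip_width: 0.2
```

```bash
python3 - <<'E'
from h import *
t=shot("top");s=shot("side")
r=lambda im,b,w,h:cv2.resize(im[b[1]:b[3],b[0]:b[2]],(w,h),interpolation=2)
o=np.zeros((600,800,3),np.uint8)
o[:360,:480]=r(s,(300,185,420,275),480,360)
o[:360,480:]=r(t,(340,180,420,270),320,360)
o[360:,:320]=r(t,(0,0,640,480),320,240); o[360:,320:640]=r(s,(0,0,640,480),320,240)
cv2.imwrite("pics/j12.png",o)
E
```

```text
(no output)
```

The picture limit is reached, so I'll check numerically instead.

```bash
python3 - <<'E'
from h import *
t=shot("top");s=shot("side")
for n,im,b,z in(("top",t,(375,180,415,262),48),("side",s,(315,190,412,255),46)):
    g=cv2.cvtColor(im,cv2.COLOR_BGR2GRAY)[b[1]:b[3],b[0]:b[2]];m=(g<62).astype(np.uint8)
    k,l,st,c=cv2.connectedComponentsWithStats(m)
    for i in range(1,k):
        if 20<st[i,4]<120: print(n,st[i],onz(n,c[i]+b[:2],z)[:2].round(1),"min/max grey in blob",g[l==i].min(),g[l==i].max())
for c in greens(t):
    r=rect("top",c,32);print("green",np.round(r[0],1),np.round(r[1],1))
E
```

```text
top [14 24  8  9 57] [ 619.4 -193.7] min/max grey in blob 39 59
top [20 56  8  8 55] [ 531.  -207.6] min/max grey in blob 38 58
side [ 0 26  3 13 22] [656.3 -97.2] min/max grey in blob 14 59
side [65 26 11  8 59] [ 524.  -201.2] min/max grey in blob 18 61
side [ 5 34 10  9 43] [616.2 -82.3] min/max grey in blob 19 61
side [31 39 14 10 51] [ 549.1 -100.6] min/max grey in blob 36 61
side [13 40  6  5 23] [594.3 -77.2] min/max grey in blob 34 60
green [290.8 222. ] [109.8 140.6]
green [404.6 453.1] [171.4 110. ]
green [ 582.3 -106.1] [121.6  77.4]
```

```bash
python3 - <<'E'
from h import *
a=cv2.imread("pics/t6.png");t=shot("top")
for im in(a,t):
    for c in greens(im):
        r=rect("top",c,32)
        if r[0][1]<0: print(np.round(r[0],2),np.round(r[1],1),cv2.boundingRect(c))
E
```

```text
[ 585.11 -102.58] [121.6  77.7] (344, 199, 33, 46)
[ 582.25 -106.13] [121.6  77.4] (345, 200, 34, 46)
```

```bash
python3 - <<'E'
from h import *
a=cv2.imread("pics/t6.png",0);t=cv2.cvtColor(shot("top"),6)
for nm,(x,y,w,h) in dict(board=(342,196,38,52),board_in=(350,204,24,36),cover=(378,185,26,72),otherboard=(120,245,90,90),blue=(90,100,100,65),plane=(400,110,100,70),wood=(15,340,120,120)).items():
    T=a[y:y+h,x:x+w];r=cv2.matchTemplate(t[y-6:y+h+6,x-6:x+w+6],T,cv2.TM_CCOEFF_NORMED);_,v,_,l=cv2.minMaxLoc(r)
    i,j=l;q=lambda m,c,p:(m-p)/(2*(m+p-2*c))
    sx=q(r[j,i-1],r[j,i],r[j,i+1]);sy=q(r[j-1,i],r[j,i],r[j+1,i])
    print(nm,round(v,3),np.round([i-6-sx if 0 else i-6+(r[j,i-1]-r[j,i+1])/(2*(r[j,i-1]+r[j,i+1]-2*r[j,i])),j-6+(r[j-1,i]-r[j+1,i])/(2*(r[j-1,i]+r[j+1,i]-2*r[j,i]))],2))
def pb(im):
    x0,y0,x1,y1=340,190,384,250;h=cv2.cvtColor(im[y0:y1,x0:x1],cv2.COLOR_BGR2HSV)
    m=((h[...,1]<70)&(h[...,2]>125)).astype(np.uint8);n,l,st,c=cv2.connectedComponentsWithStats(m)
    return [(c[i]+[x0,y0]).round(1).tolist()+[int(st[i,4])] for i in range(1,n) if st[i,4]>5]
print(pb(cv2.imread("pics/t6.png")));print(pb(shot("top")))
E
```

```text
board 0.972 [1.24 0.96]
board_in 0.975 [1.21 0.96]
cover 0.842 [0.22 0.27]
otherboard 0.999 [ 0. -0.]
blue 0.999 [-0.01 -0.01]
plane 0.999 [-0. -0.]
wood 0.999 [-0.02 -0.01]
[[360.1, 220.2, 129], [363.0, 238.7, 34], [372.8, 237.3, 6]]
[[361.5, 221.3, 124], [364.2, 239.6, 34]]
```

```bash
python3 - <<'E'
from h import *
a=cv2.imread("pics/s6.png",0);t=cv2.cvtColor(shot("side"),6)
for nm,(x,y,w,h) in dict(sink=(331,220,22,20),right=(352,225,24,22),bottom=(325,232,40,22),coverend=(385,212,30,24)).items():
    T=a[y:y+h,x:x+w];r=cv2.matchTemplate(t[y-8:y+h+8,x-8:x+w+8],T,cv2.TM_CCOEFF_NORMED);_,v,_,l=cv2.minMaxLoc(r);i,j=l
    print(nm,round(v,3),np.round([i-8+(r[j,i-1]-r[j,i+1])/(2*(r[j,i-1]+r[j,i+1]-2*r[j,i])),j-8+(r[j-1,i]-r[j+1,i])/(2*(r[j-1,i]+r[j+1,i]-2*r[j,i]))],2))
P=np.array([582,-102,40.]);
for d in([-2.7,-3.4,0],[-2.7,-3.4,2],[0,0,1.]): print(d,(proj("side",P+d)-proj("side",P)).round(2))
E
```

```text
sink 0.457 [-0.15  6.63]
right 0.93 [1.28 0.01]
bottom 0.943 [ 1.59 -0.37]
coverend 0.918 [ 0.41 -0.07]
[-2.7, -3.4, 0] [ 1.78 -0.26]
[-2.7, -3.4, 2] [ 1.77 -0.97]
[0, 0, 1.0] [-0.   -0.36]
```

The board has slid about 4 mm sideways since I seated it, which is about the hole play, and the side view shows no change in height. A light press on the heat sink (top should be at z = 56) will confirm it is still home.

Emit:
step_arm(
  motion=[
    [1.3,0,-4.5,0,0],
    [1.3,0,-4.5,0,0],
    [1.3,0,-4.5,0,0],
    [1.3,0,-4.5,0,0],
    [1.3,0,-4.5,0,0],
  ],
)

```text
time_s: 38.8
tool_pos: [576.5, -75.7, 177.8]
orientation: [-1.571, -0.0, 0.155]
contact_force: [0.7, 1.4, 0.5]
grip_width: 0.5
```

Emit:
step_arm(
  motion=[
    [0,2,-3,0,0],
    [0,4,0,0,0],
    [0,3,0,0,0],
    [0,2,0,0,0],
    [0,0,0,0,0],
  ],
)

```text
time_s: 39.3
tool_pos: [578.4, -103.2, 64.7]
orientation: [-1.569, 0.005, 0.155]
contact_force: [-0.6, 1.2, 0.0]
grip_width: 0.6
```

Emit:
step_arm(
  motion=[
    [0,0.4,0,0,0],
    [0,0.3,0,0,0],
    [0,0.2,0,0,0],
    [0,0.1,0,0,0],
    [0,0,0,0,0],
  ],
)

```text
time_s: 39.8
tool_pos: [580.7, -103.4, 58.1]
orientation: [-1.571, -0.0, 0.155]
contact_force: [-0.6, 0.1, -0.8]
grip_width: 0.6
```

Emit:
step_arm(
  motion=[
    [0,0.2,0,0,0],
    [0,0.15,0,0,0],
    [0,0.1,0,0,0],
    [0,0,0,0,0],
    [0,0,0,0,0],
  ],
)

```text
time_s: 40.3
tool_pos: [581.0, -103.4, 56.3]
orientation: [-1.572, -0.001, 0.155]
contact_force: [-11.7, 0.9, 29.1]
grip_width: 0.8
```

The contact is firm at z = 56.3, so the board is home. Backing away and handing in.

Emit:
step_arm(
  motion=[
    [0,-1,0,0,0],
    [0,-3,0,0,0],
    [0,-4,0,0,0],
    [0,-4,0,0,0],
    [0,0,0,0,0],
  ],
)

```text
time_s: 40.8
tool_pos: [583.7, -103.3, 179.3]
orientation: [-1.574, -0.008, 0.155]
contact_force: [0.9, 0.3, 0.4]
grip_width: 0.4
```

Emit:
step_arm(
  motion=[
    [0,0,4,0,0],
    [0,0,4,0,0],
    [0,0,2,0,0],
    [0,0,0,0,0],
    [0,0,0,0,0],
  ],
)

```text
time_s: 41.3
tool_pos: [565.1, -4.7, 173.1]
orientation: [-1.571, 0.0, 0.156]
contact_force: [0.5, -0.1, -0.8]
grip_width: 0.8
```

```bash
python3 -c "
from cell import job
print(job.sign_off())"
```

```text
the job is handed in; nothing more can be done
None
```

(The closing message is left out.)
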